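# Find the loose bolt of the screen press and hold its cover open

## Robot

A 6-joint arm with a two-finger parallel gripper is mounted at the origin on a cart in front of the work surface, level with it; the furniture and walls round the work are solid. World frame = base frame: x ahead of the robot, y to its left, z up, the work surface at z = 0. Lengths are in mm, angles in rad, forces in N, time in s.
With the tool pointing down it reaches from about 350 to 975 mm from the base axis. Payload 7.1 kg.
Tool frame: the origin (TCP) lies at the very end of the fingers, on their centre line; the grasp point (between the pads) lies 19 mm behind it; z points along the fingers, y is the line along which they close (so a half turn about z gives the same grasp; the last joint's range is limited). The gripper opens to 88 mm and grips with 3 to 60 N. Pads are 20 mm wide; open, the fingers measure 115 mm over their backs; the gripper's body (75 mm by 178 mm) begins 61 mm behind the grasp point.
Start: joints at [-0.019, 0.423, 1.63, -0, 1.089, -0.019], TCP at [624.984, 0.026, 222.675] pointing down, gripper open.
Joint ranges: [-3, 3], [-0.9, 2.11], [0.09, 2.58], [-1.31, 4.45], [0.11, 2.69], [-2.54, 2.54]. Speed limits (rad/s): [2.39, 2.39, 3.01, 3.14, 3.14, 3.14].

## Interface

Orientations are given as a rotation vector (axis times angle).
In Python, from workcell import get_obs, get_image, job, models gives the robot as it stands.
- The arm moves only by the tool jog_arm, never from a script. Its argument "increments" is one flat list of numbers, 7 for each row, row after row: the turn, a rotation vector about the tool's x, y, z in degrees, then the shift along the tool's x, y, z in mm, then the opening in per cent of the stroke, from 0 (shut) to 100 (fully open). A call has 1 to 12 rows; each row shifts and turns the commanded pose from where the row before left it, along the tool's axes as they then stand; what a row does not reach is not made up. A row lasts 1/8 s, in which the tool goes at most 62.5 mm and 10.7 degrees, less where a joint would pass 70% of its speed; a pose out of reach is approached as far as the arm can. A call is refused whole if a number of a shift passes 62.5 or a number of a turn 10.7, either way. A call with a gripper value outside its range is refused whole. The fingers move at their own pace and stop on an object; the grip force is fixed at half the most. Time passes only in rows, so rows that do not move let the fingers close. It gives the time, the measured TCP pose, the force, the opening and the grip force at its end, in the units of the state.
- get_obs(): the state, without advancing time (a new reading comes with each control period).
- get_image(name): name is "scene" or "side" or "wrist"; returns a dict with "pixels" (384x512x3 uint8, blue, green, red), "depth" (384x512 float32, mm along the optical axis (not along the pixel's ray), 0 where there is no reading), "fx", "fy", "cx", "cy" (pixels), "k1" (the pictures are not rectified: a ray, as slopes to the right and down, at radius r is drawn at 1 + k1 r^2 times it, then the intrinsics apply), "cam_to_world" (4x4, takes a point from camera to world coordinates); the wrist camera has in their place "tool_from_camera" (4x4, takes a point from camera to tool coordinates, whose origin is the TCP and whose axes are the flange's). Camera axes: x right, y up, looking along -z (the intrinsics and any distortion apply to the point x, -y, -z); pixel columns grow to the right and rows downward; lengths in mm; the calibration is good to about 2 mm. A picture is of the moment at which its call begins: read the wrist's pose just before it.
- job.close_job(): hands the job in; it is judged then, once.
Trained networks look in the newest picture that a camera, given by its name, has taken for a name from the list of things; names that differ only in an ending like _2 or _b are one class to them, and where a whole thing is asked for, a point or a joint stands for the part that bears it (a point fixed in the world has none). Each returns a list of dicts, best first, with "p" (0 to 1); they miss things now and then, are a little off and sometimes report something else, mostly with a low value. They report only what shows in the picture. A call takes as long as a camera call.
- models.look_for(target, camera): "centre" ([x, y, z] in mm, in world coordinates, good to about 4 mm: the middle of the surface that is visible of it).
- models.regions_of(target, camera): "region" (384x512 bool, what is visible of it).
The state is a dict: "t": time; "qpos": joint angles; "qvel": joint speeds; "joint_torque": joint torques, N m; "ee_pos": TCP position; "orientation": TCP orientation; "ft_force": force on the tool from outside, world axes, zero at the start; "moment": the same for the moment, N m; "width": finger opening in mm; "grasp_force": force on a finger pad.
Only numpy, scipy, OpenCV 4.12 (cv2) and the standard library are available. Lean on these libraries where they do the work, as an engineer would, in place of code of your own. Each camera call takes 0.05 s, during which the arm holds its last target. There are 200 camera calls.

## Task

One of the three bolts of the screen press on the desk is loose: tapped firmly on its head it drops several millimetres and stays down, while the other two stay firm. Tap the bolt heads to find the loose one, then take the cross-bar of the hinged cover round that bolt, lift the cover about 60 degrees open and finish while still holding it there, so that a colleague can get at the bolt. Keep the other two covers shut and leave the other things on the desk alone.

Things in the scene. Friction and masses are not known exactly. Their poses are not given: they have to be found in the camera images.
- press: bolt block of a screen press, fixed to the desk: grey block on a dark base plate, 104 (x) x 262 (y) mm, block top 44 mm above the desk. Origin on the desk below the middle; its y axis runs along the row of three bolts, its x axis points away from the robot (yaw varies). Bolts stand at x = -4 mm, y = +78, 0, -78 mm in this frame (1 left, 2 middle, 3 right).
- bolt_1_head (a point): centre of the top face of the left bolt's hex head (20 mm across, steel), 67.5 mm above the desk at the start; moves with the bolt. The head is the highest thing at its place: the cover round it is 18 mm lower.
- bolt_1 (a joint): how far the left bolt has gone down, m: 0 at the start. A firm bolt gives hardly 1 mm under a tap of up to 25 N; the loose one (any of the three, all look alike) needs about 4 N, goes down 6 mm and stays down.
- cover_1_bar (a point): centre of the cross-bar pull of the left bolt's cover: black round bar, 16 mm in diameter, 22 mm long along the press's y axis, centre 50 mm above the desk when shut, standing 24 mm clear ahead of the block's front face on a stem 9 mm wide, with free space beside it and down to the desk (the base plate, 10 mm high, ends 12 mm short of the bar's axis). Moves with the cover.
- cover_1_hinge (a point): hinge axis of the left cover (along the press's y), 98 mm behind the bar, 51.5 mm above the desk; fixed.
- cover_1 (a joint): opening angle of the left bolt's cover (aluminium plate with a round window, in which the bolt head stands), rad: 0 shut (flat), grows as the bar is lifted, stop at 1.5. A weak spring and its weight shut it unless it is held: about 1 N at the bar.
- bolt_2_head (a point): centre of the top face of the middle bolt's hex head (20 mm across, steel), 67.5 mm above the desk at the start; moves with the bolt. The head is the highest thing at its place: the cover round it is 18 mm lower.
- bolt_2 (a joint): how far the middle bolt has gone down, m: 0 at the start. A firm bolt gives hardly 1 mm under a tap of up to 25 N; the loose one (any of the three, all look alike) needs about 4 N, goes down 6 mm and stays down.
- cover_2_bar (a point): centre of the cross-bar pull of the middle bolt's cover: black round bar, 16 mm in diameter, 22 mm long along the press's y axis, centre 50 mm above the desk when shut, standing 24 mm clear ahead of the block's front face on a stem 9 mm wide, with free space beside it and down to the desk (the base plate, 10 mm high, ends 12 mm short of the bar's axis). Moves with the cover.
- cover_2_hinge (a point): hinge axis of the middle cover (along the press's y), 98 mm behind the bar, 51.5 mm above the desk; fixed.
- cover_2 (a joint): opening angle of the middle bolt's cover (aluminium plate with a round window, in which the bolt head stands), rad: 0 shut (flat), grows as the bar is lifted, stop at 1.5. A weak spring and its weight shut it unless it is held: about 1 N at the bar.
- bolt_3_head (a point): centre of the top face of the right bolt's hex head (20 mm across, steel), 67.5 mm above the desk at the start; moves with the bolt. The head is the highest thing at its place: the cover round it is 18 mm lower.
- bolt_3 (a joint): how far the right bolt has gone down, m: 0 at the start. A firm bolt gives hardly 1 mm under a tap of up to 25 N; the loose one (any of the three, all look alike) needs about 4 N, goes down 6 mm and stays down.
- cover_3_bar (a point): centre of the cross-bar pull of the right bolt's cover: black round bar, 16 mm in diameter, 22 mm long along the press's y axis, centre 50 mm above the desk when shut, standing 24 mm clear ahead of the block's front face on a stem 9 mm wide, with free space beside it and down to the desk (the base plate, 10 mm high, ends 12 mm short of the bar's axis). Moves with the cover.
- cover_3_hinge (a point): hinge axis of the right cover (along the press's y), 98 mm behind the bar, 51.5 mm above the desk; fixed.
- cover_3 (a joint): opening angle of the right bolt's cover (aluminium plate with a round window, in which the bolt head stands), rad: 0 shut (flat), grows as the bar is lifted, stop at 1.5. A weak spring and its weight shut it unless it is held: about 1 N at the bar.
- tub: bystander: cream paste tub, 45 mm wide, 16 mm high, left of the press; origin at its underside. To be left alone.
- tin: bystander: yellow tin, 55 mm wide, 22 mm high, right of the press; origin at its underside. To be left alone.
- driver: bystander: small screwdriver, 112 mm long, lying behind the press; origin at its underside. To be left alone.
- charger: bystander: white plug-in charger, 60 mm long, 24 mm high, behind the press on the left; origin at its underside. To be left alone.

How it is judged (in metres and radians):
On the way:
1. the loose bolt has been tapped down (more than 3 mm) (value of joint any of bolt_1, bolt_2, bolt_3 above 0.003 m), for 0.2 s.
At the end, for the whole second after the job is handed in: The cover of the loose (tapped down more than 3 mm) bolt is held still by the robot, open by more than 0.7 rad (40 degrees); the other two covers are shut (under 0.15 rad) (((value of joint bolt_1 above 0.003 m and value of joint cover_1 above 0.7 rad and velocity of joint cover_1 between -0.1 and 0.1 rad/s and contact force between any of the fingers, the arm and cover_1 above 0.2 N and value of joint each of cover_2, cover_3 below 0.15 rad) or (value of joint bolt_2 above 0.003 m and value of joint cover_2 above 0.7 rad and velocity of joint cover_2 between -0.1 and 0.1 rad/s and contact force between any of the fingers, the arm and cover_2 above 0.2 N and value of joint each of cover_1, cover_3 below 0.15 rad) or (value of joint bolt_3 above 0.003 m and value of joint cover_3 above 0.7 rad and velocity of joint cover_3 between -0.1 and 0.1 rad/s and contact force between any of the fingers, the arm and cover_3 above 0.2 N and value of joint each of cover_1, cover_2 below 0.15 rad))); the arm keeps its last pose, push and grip.
It fails at once if a cover is lifted (over 0.3 rad) whose bolt has not been tapped down as loose ((value of joint cover_1 above 0.3 rad and not (value of joint bolt_1 above 0.003 m)) or (value of joint cover_2 above 0.3 rad and not (value of joint bolt_2 above 0.003 m)) or (value of joint cover_3 above 0.3 rad and not (value of joint bolt_3 above 0.003 m))).
It fails at once if the cream paste tub is moved (over 30 mm) (distance of tub from where it was at the start of the episode above 0.03 m).
It fails at once if the yellow tin is moved (over 30 mm) (distance of tin from where it was at the start of the episode above 0.03 m).
It fails at once if the small screwdriver is moved (over 30 mm) (distance of driver from where it was at the start of the episode above 0.03 m).
It fails at once if the white plug-in charger is moved (over 30 mm) (distance of charger from where it was at the start of the episode above 0.03 m).
It also fails if it takes over 42 s, if anything falls off the work surface, if the arm or the gripper's body presses on something with over 40 N, if the wrist force passes 120 N, or if a joint passes its speed limit or range.

## Working session

There is one attempt and no reset: what is moved stays moved. The work goes in short steps, Python scripts to look and compute and a tool call to move; the robot and the scene stay as the last step left them, time stands still between calls to the robot, and variables do not carry over. Pictures are saved under pics/ and viewed, at most 10 in all, crops included, and the job is handed in when it is done.

Besides the shell and the picture viewer there is one more tool, called as name(argument=value, ...), one argument or row to a line, values as JSON. jog_arm: Moves the arm, as the interface text tells. Its arguments: {"type":"object","properties":{"increments":{"type":"array"}},"required":["increments"]}

```bash
mkdir -p pics
cat > h.py <<'E'
import numpy as np, cv2
from workcell import get_obs,get_image,job,models
from scipy.spatial.transform import Rotation as R
def cam(name):
    o=get_obs(); im=get_image(name)
    if 'cam_to_world' in im: T=np.array(im['cam_to_world'])
    else:
        W=np.eye(4); W[:3,:3]=R.from_rotvec(o['orientation']).as_matrix(); W[:3,3]=o['ee_pos']
        T=W@np.array(im['tool_from_camera'])
    im['T']=T; return im
def pts(im,uv,depth=None):
    uv=np.atleast_2d(np.array(uv,float))
    K=np.array([[im['fx'],0,im['cx']],[0,im['fy'],im['cy']],[0,0,1]])
    n=cv2.undistortPoints(uv[:,None],K,np.array([im['k1'],0,0,0.]))[:,0]
    d=im['depth'][uv[:,1].round().astype(int),uv[:,0].round().astype(int)] if depth is None else depth
    p=np.c_[n[:,0]*d,-n[:,1]*d,-d*np.ones(len(n))]
    return p@im['T'][:3,:3].T+im['T'][:3,3]
E
python3 - <<'E'
from h import *
print(get_obs())
for c in ['scene','side','wrist']:
    im=cam(c); cv2.imwrite(f'pics/{c}0.png',im['pixels'])
    print(c,im['T'][:3,3].round(), (-im['T'][:3,2]).round(2))
    for t in ['bolt_1_head','cover_1_bar','press','tub','tin']:
        print(t,[(np.round(d['centre'],1),round(d['p'],2)) for d in models.look_for(t,c)][:5])
a=cv2.hconcat([cv2.imread('pics/scene0.png'),cv2.imread('pics/wrist0.png')])
cv2.imwrite('pics/a.png',cv2.resize(a,(800,300)))
E
```

```text
{'t': 0.0, 'qpos': array([-1.90246528e-02,  4.23838687e-01,  1.63070665e+00,  1.64277255e-05,
        1.08858663e+00, -1.89987001e-02]), 'qvel': array([ 0.00168553,  0.00085896, -0.0012    , -0.00019213, -0.00058094,
       -0.00063863]), 'joint_torque': array([ 1.28069914e-03, -5.44622147e+01, -2.73670936e+01,  6.42951974e-02,
        2.27214623e-02, -1.51321510e-04]), 'ee_pos': array([6.24434768e+02, 2.55732641e-02, 2.21896500e+02]), 'orientation': array([-2.22068717e+00, -2.22061259e+00,  1.65987260e-03]), 'ft_force': array([0.23265348, 0.90403612, 0.24609879]), 'moment': array([-0.03024312, -0.00041456,  0.02625168]), 'grasp_force': 0.0, 'width': 87.74656463329222}
scene [  62. -549.  535.] [ 0.6   0.58 -0.54]
bolt_1_head [(array([ 568.3, -125.2,   57.9]), 0.26), (array([ 553.1, -156.8,   49.2]), 0.15)]
cover_1_bar [(array([565.7, -51.5,  48.1]), 0.56)]
press [(array([ 547. , -152.2,   46.6]), 0.62)]
tub [(array([564.3,  42.4,  14.4]), 0.51)]
tin [(array([ 527.8, -316.6,   23.6]), 0.89)]
side [ 170. -720.  495.] [ 0.45  0.76 -0.47]
bolt_1_head []
cover_1_bar [(array([568.6, -51.4,  47.4]), 0.6)]
press [(array([ 557.7, -175.9,   44.8]), 0.63)]
tub []
tin [(array([ 531.5, -322.9,   23.6]), 0.56)]
wrist [625.  70. 384.] [ 0.   -0.25 -0.97]
bolt_1_head []
cover_1_bar [(array([580.9, -41.3,  44.9]), 0.96), (array([ 576.1, -197.9,   54.3]), 0.45)]
press [(array([578.7, -78.1,  51.2]), 0.59)]
tub [(array([570.2,  50.2,  17.2]), 0.77), (array([580.9, -41.5,  67.1]), 0.47)]
tin [(array([ 538.3, -287.3,    2.9]), 0.51)]
```

View pics/a.png

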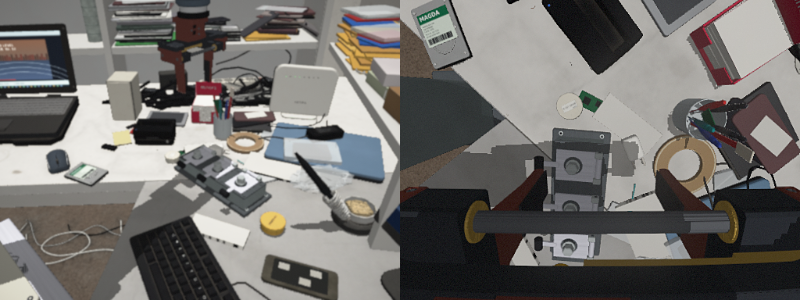

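The small scene picture shows the press at about (222,178). In the wrist picture it runs along world y, and the lower bolts are hidden by the fingers. I'll move to -y and up for two clearer wrist views.

jog_arm(
  increments=[0,0,0,-50,0,-20,100,0,0,0,-50,0,-20,100,0,0,0,-50,0,-10,100,0,0,0,-20,0,0,100,0,0,0,0,0,0,100],
)

```text
t: 1.52
ee_pos: [624.6, -170.6, 272.1]
orientation: [-2.223, -2.219, 0.0]
ft_force: [0.4, -0.1, -0.4]
width: 87.9
grasp_force: 0.0
```

Run:
```python
from h import *
im=cam('wrist'); cv2.imwrite('pics/w1.png',im['pixels']); np.savez('w1.npz',**{k:v for k,v in im.items()})
print(get_obs()['ee_pos'],im['T'][:3,3])
for t in ['bolt_1_head','cover_1_bar','press','tub','tin','driver','charger']:
    print(t,[(np.round(d['centre'],1),round(d['p'],2)) for d in models.look_for(t,'wrist')][:5])
cv2.imwrite('pics/w1b.png',cv2.resize(im['pixels'],(800,600)))
```

```text
[ 624.57981886 -169.4856495   271.89502224] [ 625.36699478 -101.14332675  433.3372029 ]
bolt_1_head [(array([576.7, -47.7,  69.7]), 0.63), (array([584. , -44.7,  46.9]), 0.56)]
cover_1_bar []
press [(array([ 579.2, -112.7,   50.8]), 0.71)]
tub [(array([ 582.1, -110.9,   47.1]), 0.69), (array([569.4,  43.5,  15.2]), 0.65)]
tin [(array([ 538.1, -308.2,   18.3]), 0.59)]
driver []
charger [(array([678.8, -27.4,  21.7]), 0.75), (array([ 575.4, -125.6,   66.7]), 0.3)]
```

View pics/w1b.png

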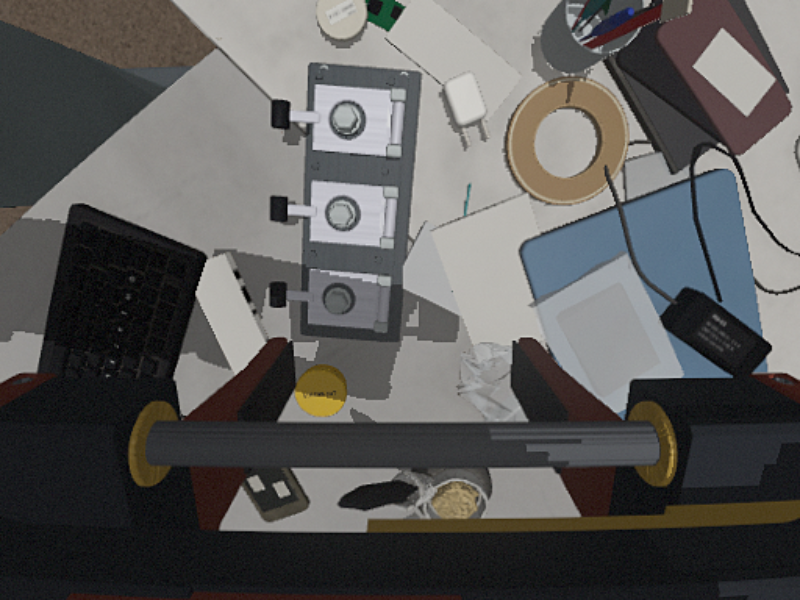

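The view shows all three bolts, at 800-scale pixels (347,118), (342,213) and (337,298). The bars are at (281,114), (279,208) and (278,294), and the hinges are on the right. Next I'll compute their positions from depth.

```bash
cat > m.py <<'E'
from h import *
def run(im,bolts,bars):
    out=[]
    for lab,L in (('bolt',bolts),('bar',bars)):
        for u,v in L:
            u0,v0=int(round(u)),int(round(v)); w=15
            U,V=np.meshgrid(np.arange(u0-w,u0+w+1),np.arange(v0-w,v0+w+1))
            uv=np.c_[U.ravel(),V.ravel()]; P=pts(im,uv)
            ok=im['depth'][uv[:,1],uv[:,0]]>0
            if lab=='bolt': ok&=(P[:,2]>60)&(P[:,2]<80)
            else: ok&=(P[:,2]>44)&(P[:,2]<70)&(im['pixels'][uv[:,1],uv[:,0]].max(1)<60)
            q=P[ok]; print(lab,ok.sum(),np.median(q,0).round(1) if len(q) else None, ((q.min(0)+q.max(0))/2).round(1) if len(q) else None, np.ptp(q,axis=0).round(1) if len(q) else None,'px',uv[ok].mean(0).round(1) if len(q) else None)
            out.append(uv[ok].mean(0) if len(q) else [0,0])
    return np.array(out)
E
python3 - <<'E'
from m import *
im=dict(np.load('w1.npz')); s=1/1.5625
run(im,[(347*s,118*s),(342*s,213*s),(337*s,298*s)],[(281*s,114*s),(279*s,208*s),(278*s,294*s)])
E
```

```text
bolt 189 [579.1 -45.9  66.5] [579.3 -46.2  64.5] [18.6 17.9  7.8] px [220.3  74.5]
bolt 161 [ 572.6 -123.4   66.2] [ 572.3 -122.9   64.4] [18.5 16.9  7.7] px [217.2 136.8]
bolt 146 [ 566.6 -200.4   66.1] [ 566.5 -201.    64.5] [18.8 17.9  8.6] px [214.8 193.6]
bar 201 [525.2 -42.3  55.3] [524.  -41.8  51.9] [14.6 21.  12.7] px [179.2  72.8]
bar 173 [ 518.6 -118.6   55.2] [ 517.5 -119.4   53.7] [14.  20.4  9.6] px [178.1 133.4]
bar 163 [ 512.  -195.    55.1] [ 511.  -196.    50.8] [14.  22.2 13.4] px [177.4 188. ]
```

jog_arm(
  increments=[0,0,0,-10,-40,-10,50,0,0,0,-30,-25,20,0,0,0,0,0,0,0,0],
)

```text
t: 2.3
ee_pos: [557.9, -210.5, 261.6]
orientation: [-2.222, -2.218, 0.002]
ft_force: [-1.0, -0.0, 0.5]
width: 61.2
grasp_force: 0.0
```

Run:
```python
from m import *
im=cam('wrist'); np.savez('w2.npz',**im)
im1=dict(np.load('w1.npz')); s=1/1.5625
a=run(im1,[(347*s,118*s),(342*s,213*s),(337*s,298*s)],[(281*s,114*s),(279*s,208*s),(278*s,294*s)])
def proj(im,P):
    c=(np.asarray(P)-im['T'][:3,3])@im['T'][:3,:3]; n=np.array([c[0],-c[1]])/-c[2]
    n*=1+im['k1']*(n@n); return n*[im['fx'],im['fy']]+[im['cx'],im['cy']]
P1=[pts(im1,p)[0] for p in a]
g=[proj(im,p) for p in P1]
b=run(im,g[:3],g[3:])
for u,v in zip(a,b):
    r=[(i['T'][:3,3],pts(i,p,100.)[0]-i['T'][:3,3]) for i,p in((im1,u),(im,v))]
    A=np.c_[r[0][1],-r[1][1]]; t=np.linalg.lstsq(A,r[1][0]-r[0][0],rcond=None)[0]
    X=r[0][0]+t[0]*r[0][1]; Y=r[1][0]+t[1]*r[1][1]; print('tri',((X+Y)/2).round(1),np.linalg.norm(X-Y).round(1))
o=get_obs();print(o['ee_pos'],o['orientation'],o['width'],o['ft_force'])
```

```text
bolt 189 [579.1 -45.9  66.5] [579.3 -46.2  64.5] [18.6 17.9  7.8] px [220.3  74.5]
bolt 161 [ 572.6 -123.4   66.2] [ 572.3 -122.9   64.4] [18.5 16.9  7.7] px [217.2 136.8]
bolt 146 [ 566.6 -200.4   66.1] [ 566.5 -201.    64.5] [18.8 17.9  8.6] px [214.8 193.6]
bar 201 [525.2 -42.3  55.3] [524.  -41.8  51.9] [14.6 21.  12.7] px [179.2  72.8]
bar 173 [ 518.6 -118.6   55.2] [ 517.5 -119.4   53.7] [14.  20.4  9.6] px [178.1 133.4]
bar 163 [ 512.  -195.    55.1] [ 511.  -196.    50.8] [14.  22.2 13.4] px [177.4 188. ]
bolt 202 [579.1 -47.2  66.4] [578.7 -46.5  64.7] [17.8 17.2  9.2] px [274.5  37.9]
bolt 168 [ 572.7 -123.7   66.6] [ 572.2 -123.6   65.7] [18.6 16.8  5.2] px [268.8 105.1]
bolt 159 [ 565.7 -201.1   66.4] [ 565.7 -200.9   64.3] [18.4 17.3  7.5] px [263.2 166.5]
bar 233 [524.  -42.7  55.3] [523.5 -42.   51.3] [15.  21.2 13.6] px [228.9  37. ]
bar 187 [ 517.4 -118.1   55.4] [ 517.4 -118.7   53.5] [14.5 21.   8.4] px [225.3 101.5]
bar 169 [ 511.  -196.1   55.4] [ 510.6 -196.4   55. ] [14.1 21.6  8.8] px [221.8 161.6]
tri [578.8 -45.9  63. ] 0.3
tri [ 572.5 -123.4   63.7] 0.4
tri [ 565.9 -201.4   62. ] 0.0
tri [523.2 -41.1  49. ] 0.1
tri [ 517.3 -118.8   52.2] 0.7
tri [ 509.5 -197.1   46.4] 0.2
[ 559.36968956 -210.08842968  262.42027227] [-2.22231015e+00 -2.21931712e+00  2.56491821e-04] 57.060042264165006 [-0.65564934 -0.27028256  0.27702691]
```

Depth and triangulation agree: heads are at z≈66, bars at z≈50 and press yaw is about -4.8°. I'll tap bolt 3 first with the gripper closed.

jog_arm(
  increments=[0,0,0,4,3,60,0,0,0,0,4,3,60,0,0,0,0,1,0,50,0,0,0,0,0,0,15,0,0,0,0,0,0,0,0],
)

```text
t: 2.98
ee_pos: [566.7, -200.6, 77.7]
orientation: [-2.221, -2.222, 0.0]
ft_force: [0.3, 0.5, 1.1]
width: 7.2
grasp_force: 0.0
```

jog_arm(
  increments=[0,0,0,0,0,4,0,0,0,0,0,0,3,0,0,0,0,0,0,2,0,0,0,0,0,0,2,0],
)

```text
t: 3.48
ee_pos: [566.3, -201.2, 67.2]
orientation: [2.221, 2.221, 0.001]
ft_force: [0.0, 0.2, 2.4]
width: 0.3
grasp_force: 1.3
```

jog_arm(
  increments=[0,0,0,0,0,2,0,0,0,0,0,0,0,0],
)

```text
t: 3.72
ee_pos: [566.3, -201.2, 64.7]
orientation: [2.221, 2.221, 0.0]
ft_force: [0.5, -0.3, 0.9]
width: 0.4
grasp_force: 0.5
```

jog_arm(
  increments=[0,0,0,0,0,2,0,0,0,0,0,0,0,0],
)

```text
t: 3.98
ee_pos: [566.2, -201.1, 62.6]
orientation: [2.221, 2.221, 0.0]
ft_force: [1.0, -0.8, 0.7]
width: 0.3
grasp_force: 0.6
```

jog_arm(
  increments=[0,0,0,0,0,2,0,0,0,0,0,0,0,0],
)

```text
t: 4.22
ee_pos: [566.2, -201.1, 61.7]
orientation: [2.221, 2.221, 0.0]
ft_force: [-1.4, 0.7, 11.8]
width: 0.5
grasp_force: 6.0
```

jog_arm(
  increments=[0,0,0,0,0,1.5,0,0,0,0,0,0,0,0],
)

```text
t: 4.47
ee_pos: [566.3, -201.1, 61.6]
orientation: [2.221, 2.221, 0.0]
ft_force: [-6.2, 2.1, 24.8]
width: 0.3
grasp_force: 12.1
```

The tool stopped hard at 61.6, which is 67.5 - 6, so bolt 3 seems to be the loose one. I'll back off, turn the wrist over to bar 3, and check bolt 3's height with the camera.

jog_arm(
  increments=[0,0,0,0,0,-60,0,0,0,0,5,-55,-50,60,0,0,-10.6,0,0,0,60,0,0,-10.6,0,0,0,60,0,0,-10.6,0,0,0,60,0,0,-10.6,0,0,0,60,0,0,-10.6,0,0,0,60,0,0,-10.6,0,0,0,60,0,0,-10.6,0,0,0,60,0,0,-10.6,0,0,0,60,0,0,0,0,0,0,60,0,0,0,0,0,0,60],
)

```text
t: 5.98
ee_pos: [519.6, -196.6, 160.9]
orientation: [-0.148, -3.138, -0.0]
ft_force: [-0.2, 0.8, 0.3]
width: 52.9
grasp_force: 0.0
```

Run:
```python
from m import *
o=get_obs(); im=cam('wrist'); M=R.from_rotvec(o['orientation']).as_matrix()
print(o['ee_pos'],o['width'],M.round(3),'toolshift',(M.T@(np.array([510.9,-196.1,34])-o['ee_pos'])).round(1))
def proj(im,P):
    c=(np.asarray(P)-im['T'][:3,3])@im['T'][:3,:3]; n=np.array([c[0],-c[1]])/-c[2]
    n*=1+im['k1']*(n@n); return n*[im['fx'],im['fy']]+[im['cx'],im['cy']]
for n in ('wrist','scene','side'):
    i=im if n=='wrist' else cam(n)
    for P in [(579,-46.2),(572.4,-123.3),(566.1,-201)]:
        u,v=np.round(proj(i,(*P,66))).astype(int)
        U,V=np.meshgrid(np.arange(u-12,u+13),np.arange(v-12,v+13)); uv=np.c_[U.ravel(),V.ravel()]
        uv=uv[(uv>=0).all(1)&(uv[:,0]<512)&(uv[:,1]<384)]
        if not len(uv): print(n,'out');continue
        q=pts(i,uv); q=q[(np.hypot(q[:,0]-P[0],q[:,1]-P[1])<8)&(q[:,2]>55)&(q[:,2]<80)]
        print(n,u,v,len(q),np.percentile(q[:,2],[20,50,80]).round(1) if len(q) else '')
cv2.imwrite('pics/w3.png',im['pixels'])
```

```text
[ 519.60463019 -196.646401    160.90804221] 52.92393836304539 [[-0.996  0.094 -0.001]
 [ 0.094  0.996  0.   ]
 [ 0.001  0.    -1.   ]] toolshift [  8.6  -0.3 126.9]
wrist 409 236 174 [66.  66.6 67.2]
wrist 334 237 157 [66.2 66.7 67.4]
wrist 257 238 173 [60.2 60.7 61.2]
scene 252 193 20 [66.  66.7 67.1]
scene 278 208 23 [66.3 67.  67.9]
scene 308 226 27 [60.7 61.1 61.7]
side 249 193 21 [67.3 68.1 68.8]
side 266 210 26 [66.6 67.5 68.1]
side 286 229 29 [61.2 61.9 62.6]
```

View pics/w3.png

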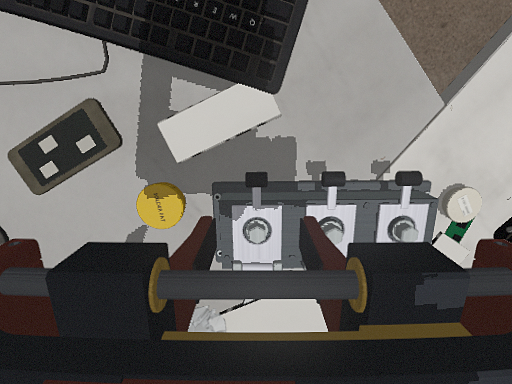

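All cameras show bolt 3 at z≈61 and the others at ≈67, so bolt 3 is loose. Bar 3 is at (256,179), between the fingers. I'll descend now.

jog_arm(
  increments=[0,0,0,8.6,0,40,60,0,0,0,0,0,40,60,0,0,0,0,0,30,60,0,0,0,0,0,17,60,0,0,0,0,0,0,60],
)

```text
t: 6.75
ee_pos: [510.7, -195.8, 33.3]
orientation: [-0.143, -3.136, -0.001]
ft_force: [-0.2, 0.3, -0.2]
width: 52.6
grasp_force: 0.0
```

jog_arm(
  increments=[0,0,0,0,0,0,0,0,0,0,0,0,0,0,0,0,0,0,0,0,0,0,0,0,0,0,0,0,0,0,0,0,0,0,0],
)

```text
t: 7.38
ee_pos: [511.6, -197.1, 34.7]
orientation: [0.142, 3.137, -0.002]
ft_force: [-1.3, -5.3, 0.5]
width: 21.5
grasp_force: 30.0
```

Grip is at 21.5 mm, which matches the 22 mm bar. Next I'll work out the arc rows, with the tool tilting at half the cover angle.

Run:
```python
import numpy as np
r=np.radians; N=12
# plane: a=press x, z up. tool z dir at tilt p: (-sin p,-cos p); tool x: (-cos p, sin p)
T=lambda f:np.array([98*(1-np.cos(f)),98*np.sin(f)])+16*np.array([-np.sin(f/2),-np.cos(f/2)])
for k in range(N):
    f0,f1=r(58*k/N),r(58*(k+1)/N); d=T(f1)-T(f0); p=(f0+f1)/4
    print(round(np.degrees((f1-f0)/2),2),(d@[-np.cos(p),np.sin(p)]).round(1),(d@[-np.sin(p),-np.cos(p)]).round(1),'TCP',(T(f1)-T(0)).round(1))
```

```text
2.42 0.5 -8.3 TCP [-0.3  8.3]
2.42 0.2 -8.2 TCP [ 0.  16.5]
2.42 -0.2 -8.2 TCP [ 1.1 24.7]
2.42 -0.5 -8.2 TCP [ 2.8 32.7]
2.42 -0.9 -8.1 TCP [ 5.2 40.5]
2.42 -1.2 -8.0 TCP [ 8.3 48. ]
2.42 -1.6 -8.0 TCP [11.9 55.3]
2.42 -1.9 -7.9 TCP [16.2 62.1]
2.42 -2.2 -7.7 TCP [21.  68.6]
2.42 -2.5 -7.6 TCP [26.3 74.6]
2.42 -2.9 -7.5 TCP [32.1 80.1]
2.42 -3.2 -7.3 TCP [38.3 85.1]
```

jog_arm(
  increments=[0,2.4,0,0.5,0,-8.3,0,0,2.4,0,0.2,0,-8.2,0,0,2.4,0,-0.2,0,-8.2,0,0,2.4,0,-0.5,0,-8.2,0,0,0,0,0,0,0,0],
)

```text
t: 8.0
ee_pos: [514.0, -197.3, 67.2]
orientation: [-0.134, -2.972, -0.009]
ft_force: [1.2, -6.2, -2.8]
width: 21.5
grasp_force: 30.0
```

jog_arm(
  increments=[0,2.4,0,-0.9,0,-8.1,0,0,2.4,0,-1.2,0,-8,0,0,2.4,0,-1.6,0,-8,0,0,2.4,0,-1.9,0,-7.9,0,0,0,0,0,0,0,0],
)

```text
t: 8.62
ee_pos: [526.3, -198.3, 96.3]
orientation: [-0.126, -2.805, -0.019]
ft_force: [-0.5, -6.4, -2.9]
width: 21.6
grasp_force: 30.0
```

jog_arm(
  increments=[0,2.4,0,-2.2,0,-7.7,0,0,2.4,0,-2.5,0,-7.6,0,0,2.4,0,-2.9,0,-7.5,0,0,2.4,0,-3.2,0,-7.3,0,0,0,0,0,0,0,0,0,0,0,0,0,0,0],
)

```text
t: 9.38
ee_pos: [546.8, -200.1, 119.3]
orientation: [-0.119, -2.637, -0.029]
ft_force: [0.2, -4.9, -3.0]
width: 21.8
grasp_force: 30.0
```

Run:
```python
from m import *
s=cam('side'); w=cam('wrist')
c=s['pixels'][100:300,150:420]
cv2.imwrite('pics/end.png',cv2.hconcat([cv2.resize(c,(405,300)),cv2.resize(w['pixels'],(395,300))]))
o=get_obs(); print(o['ee_pos'],o['width'],o['grasp_force'],o['ft_force'],o['t'])
```

```text
[ 546.78827357 -200.05697752  119.26309779] 21.817985763685872 29.999409914016724 [-0.24672832 -5.02506013 -2.48727543] 9.475
```

View pics/end.png

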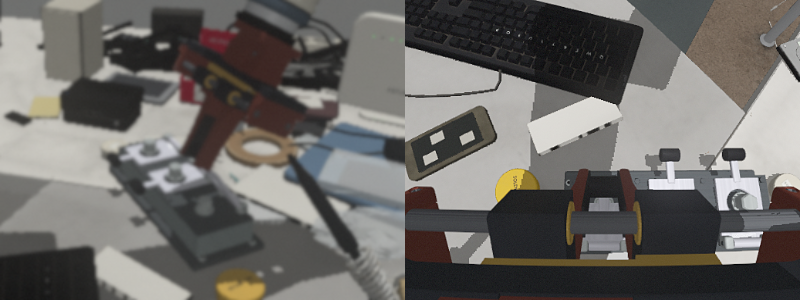

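In the side view, cover 3 is lifted off its bolt at about (210,205) and sits between the fingers. In the wrist view the bars of covers 1 and 2, at (669,155) and (733,155), lie flat. The grip is holding at 30 N, so I'll hand in.

```bash
python3 -c "
from workcell import job
print(job.close_job())"
```

```text
the job is handed in; nothing more can be done
None
```

Bolt 3 (right) is the loose one: it dropped about 6 mm when tapped, and I handed the job in still holding its cover about 58° open by the commanded arc, with the other two covers shut; bolts 1 and 2 were not tapped.

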